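Shut the fuel gas at the brazing bench manifold

ROBOT

A 6-joint arm with a two-finger parallel gripper is mounted at the origin on the work surface. World frame = base frame: x ahead of the robot, y to its left, z up, the work surface at z = 0. Lengths are in m, angles in rad, forces in N, time in s.
With the tool pointing down it reaches from about 0.325 to 0.9 m from the base axis. Payload 6.1 kg.
Tool frame: the origin (TCP) lies on the mounting face of the last link; the fingertips stand 182 mm ahead of it and the grasp point (between the pads) lies 164 mm ahead of it; z points along the fingers, y is the direction in which the jaws open and shut (so a half turn about z gives the same grasp; the last joint's range is limited). The gripper opens to 87 mm and grips with 3 to 60 N. Pads are 19 mm wide; open, the fingers measure 117 mm over their backs; the gripper's body (75 mm by 190 mm) begins 51 mm behind the grasp point.
Start: joints at [-1.375, 0.22, 1.526, -0, 1.395, -0.126], TCP at [0.198, -0.593, 0.405] pointing down, gripper open.
Joint ranges: [-2.98, 2.98], [-0.91, 2.08], [0.09, 2.57], [-1.24, 4.39], [0.2, 2.65], [-2.68, 2.68]. Speed limits (rad/s): [2.57, 2.57, 3.01, 3.14, 3.14, 3.14].

INTERFACE

Orientations are given as a unit quaternion [w, x, y, z].
In Python, from bench import observe, grab_frame, job_done gives the robot as it stands. The module is installed in compiled form; this text tells all that it offers.
- The arm moves only by the shell command python3 -m inch 'ROWS' [FORCE]. ROWS is a JSON object of lists of equal length, an entry for each row: "travel": the shift along the tool's x, y, z in mm, a list of three; "angular": the turn, a rotation vector about the tool's x, y, z in rad, a list of three; "gripper": the gripper command: -1 is fully open, 1 is shut, values between are in proportion. In form: {"travel": [[tx, ty, tz], ...], "angular": [[rx, ry, rz], ...], "gripper": [gripper, ...]}. A call has 1 to 10 rows; each row shifts and turns the commanded pose from where the row before left it, along the tool's axes as they then stand; what a row does not reach is not made up. A row lasts 1/8 s, in which the tool goes at most 62.5 mm and 10.7 degrees, less where a joint would pass 70% of its speed; a pose out of reach is approached as far as the arm can. A call is refused whole if a number of a shift passes 62.5 or a number of a turn 0.188, either way. A call with a gripper value outside its range is refused whole. The fingers move at their own pace and stop on an object; FORCE is the grip in N (left out, the last holds). Time passes only in rows, so rows that do not move let the fingers close. It gives the time, the measured TCP pose, the force and the opening at its end, in the units of the state.
- observe(): the state, without advancing time (a new reading comes with each control period).
- grab_frame(name): name is "side" or "top" or "wrist"; returns a dict with "frame" (480x640x3 uint8, red, green, blue), "mtx" (3x3 intrinsics, pixels), "dist_coeffs" ([k1, k2, p1, p2, k3] as OpenCV has them; the pictures are not rectified), "world_to_cam" (4x4, takes a point from world to camera coordinates); the wrist camera has in their place "tool_from_camera" (4x4, takes a point from camera to tool coordinates, whose origin is the TCP and whose axes are the flange's). Camera axes: x right, y up, looking along -z (the intrinsics and any distortion apply to the point x, -y, -z); pixel columns grow to the right and rows downward; lengths in m; the calibration is good to about 2 mm. A picture is of the moment at which its call begins: read the wrist's pose just before it. There is no depth.
- job_done(): hands the job in, once; it reports no verdict.
The state is a dict: "time": time; "q": joint angles; "qd": joint speeds; "tau": joint torques, N m; "position": TCP position; "tool_rot": TCP orientation; "force": force on the tool from outside, world axes, zero at the start; "moment": the same for the moment, N m; "finger_gap": opening from 0.0 (shut) to 1.0 (fully open).
Only numpy, scipy, OpenCV 4.12 (cv2) and the standard library are available. Lean on these libraries where they do the work, as an engineer would, in place of code of your own. Each camera call takes 0.05 s, during which the arm holds its last target.

TASK

The fuel cylinder is about to be changed: slide the green cover of the grey manifold box all the way to the left, off the valve bay, then push the yellow fuel gas handle clockwise until it stands square across its pipe, fully shut. Only push with the fingers: pinch neither the cover's edge nor the handle. Leave the blue oxygen handle and the things lying on the bench as they are, and finish with the cover still open.

Things in the scene. Friction and masses are not known exactly. Their poses are not given: they have to be found in the camera images.
- box: Grey steel manifold box bolted to the bench, walls 85 mm high. Origin at bench level under the valve bay's centre; x away from the robot, y to the left along the box (yaw within 0.35 rad). Valve bay: open top, inside x -100..100, y -125..125 mm. Left of it, y 130..410, a bay with a fixed deck. Cover guides along both long sides (x -100..-111 and 100..111) reach 96 mm.
- cover (a joint): Position (m) of the green sheet cover (196 mm in x, 270 in y, 3 thick, underside 86 mm above the bench), sliding along the box's y: 0 = shut over the valve bay, 0.25 = fully open at its stop, over the deck. Starts 0 to 0.025. Moves with about 4 N, stays where left, cannot be lifted out.
- cover_edge (a point): Middle of the cover's turned-up right edge: an upright strip along the box's x, 150 mm long, 3 mm thick, up to 111 mm above the bench, its upper part trimmed in black; this point is 100 mm up. Pushing its right face towards the box's +y opens the cover. Axes as the box.
- gas_lever (a joint): Angle (rad) of the yellow fuel gas handle: 0 = open, along its pipe, pointing to the box's -x (towards the robot); 1.571 = shut against a hard stop, turned clockwise seen from above, pointing to the box's +y. Starts 0 to 0.15. Needs about 0.22 N m (4 to 5 N at the sleeve); stays where left.
- gas_handle (a point): Centre of the gas handle's yellow sleeve, 50 mm from the stem, 70 mm above the bench. Sleeve 52 mm long (21 to 73 mm from the stem), 16 wide, 64 to 77 mm above the bench; valve and pipes below reach 53 mm. x axis along the handle to the stem, z up; push on its -y side.
- gas_valve: Brass ball valve of the yellow handle, right or left one of the two in the valve bay; origin at bench level under its upright stem. Its pipe (21 mm thick, axis 35 mm up) runs along x, the box's x. Stems stand at y about -60 and +40 mm in the box's frame, x 15 to 45 mm.
- oxygen_valve: The same valve with a blue handle, in the other place; origin as the gas valve.
- oxygen_lever (a joint): Angle of the blue oxygen handle, same meaning as the gas one; starts open (0 to 0.15) and stays so.
- oxygen_handle (a point): Centre of the blue sleeve; same sizes as the yellow one.
- flux_jar: Jar of flux, 60 mm across, 70 mm high, standing on the bench right of the box; origin under its centre.
- spanner: Steel spanner, 170 mm long, lying along its x on the bench right of the box; origin under its middle.
- striker: Wire flint striker, about 180 by 60 mm, 18 mm high, lying on the bench right of the box; origin under its middle.
Mind the look-alikes: they are no part of the job. There is more than one size of the flux_jar; the job needs the middle-sized.

How it is judged:
On the way, in this order (a step that is already met when the one before it is completed fails the run):
1. the cover is slid fully aside while the gas handle still stands open (value of joint cover above 0.23 m and value of joint gas_lever below 0.4 rad), for 0.1 s.
2. the yellow gas handle is pushed shut (value of joint gas_lever above 1.44 rad and value of joint cover above 0.23 m), for 0.2 s.
At the end, for the whole second after the job is handed in: The cover is within 20 mm of its open stop, the yellow gas handle is within 0.13 rad (7.5 degrees) of square across its pipe and at rest, the blue handle has moved less than 10 mm at its sleeve, and the jar (upright), spanner and striker are within 20 mm of where they lay (all of step 2 and velocity of joint gas_lever between -0.02 and 0.02 rad/s and distance of oxygen_handle from where it was at the start of the episode below 0.01 m and distance of each of flux_jar, spanner, striker from where it was at the start of the episode below 0.02 m and angle between flux_jar's own z axis and vertical below 0.2 rad); the robot touches nothing.
It fails at once if the yellow handle is pinched between the fingers (y of the grasp point in the frame of gas_handle between -0.005 and 0.005 m and x of the grasp point in the frame of gas_handle between -0.034 and 0.034 m and z of the grasp point in the frame of gas_handle below 0.022 m).
It fails at once if the cover's turned-up edge is pinched between the fingers (y of the grasp point in the frame of cover_edge between -0.004 and 0.004 m and x of the grasp point in the frame of cover_edge between -0.08 and 0.08 m and z of the grasp point in the frame of cover_edge below 0.026 m).
It fails at once if the blue oxygen handle is moved (distance of oxygen_handle from where it was at the start of the episode above 0.01 m).
It fails at once if a thing on the bench is picked up or shoved away (distance of any of flux_jar, spanner, striker from where it was at the start of the episode above 0.02 m).
It also fails if it takes over 48 s, if anything falls off the work surface, if the arm or the gripper's body presses on something with over 40 N, if the wrist force passes 120 N, or if a joint passes its speed limit or range.

## Working session

There is one attempt and no reset: what is moved stays moved. The work goes in short steps, Python scripts to look and compute and a shell command to move; the robot and the scene stay as the last step left them, time stands still between calls to the robot, and variables do not carry over. Pictures are saved under pics/ and viewed, and the job is handed in when it is done.

```bash
mkdir -p pics; python3 - <<'E'
from bench import *
import cv2
s=observe();print(s)
for n in("side","top","wrist"):
    f=grab_frame(n);cv2.imwrite(f"pics/{n}0.png",f["frame"][:,:,::-1])
    print(n,{k:v for k,v in f.items() if k!="frame"})
E
```

```text
{'time': 0.0, 'q': array([-1.37506506e+00,  2.21255912e-01,  1.52760286e+00,  2.53841615e-05,
        1.39468826e+00, -1.26101834e-01]), 'qd': array([ 1.49281657e-05,  4.98532903e-04,  1.33177178e-04,  1.13040333e-03,
        1.90691244e-03, -7.32777006e-04]), 'tau': array([ 1.78830480e-03, -4.94607067e+01, -3.87377465e+01,  7.01620965e-02,
        5.71172324e-02, -1.29076575e-04]), 'position': array([ 0.19763899, -0.59265169,  0.40362282]), 'tool_rot': array([-9.77033128e-04,  9.87080732e-01,  1.60220701e-01, -2.15277131e-05]), 'force': array([0.42095074, 0.13977879, 0.17462111]), 'moment': array([-0.04420447,  0.0165835 , -0.00401955]), 'finger_gap': 1.0012320479933152}
side {'mtx': array([[466.6336026 ,   0.        , 321.96918903],
       [  0.        , 466.6336026 , 243.41035377],
       [  0.        ,   0.        ,   1.        ]]), 'dist_coeffs': array([-0.04049963,  0.        ,  0.        ,  0.        ,  0.        ]), 'world_to_cam': array([[ 9.64736269e-01, -2.63217085e-01, -8.35748726e-04,
        -5.69314069e-01],
       [ 1.62107106e-01,  5.91643149e-01,  7.89733924e-01,
  
[... 633 characters left out ...]
97, -0.91892067],
       [ 0.        ,  0.        ,  0.        ,  1.        ]])}
wrist {'mtx': array([[370.31818607,   0.        , 320.08561842],
       [  0.        , 370.31818607, 241.87962475],
       [  0.        ,   0.        ,   1.        ]]), 'dist_coeffs': array([-0.07613626,  0.        ,  0.        ,  0.        ,  0.        ]), 'tool_from_camera': array([[ 1.09375225e-04,  9.52924525e-01,  3.03207583e-01,
         8.56745535e-02],
       [ 9.99999985e-01, -1.45965053e-04,  9.80135632e-05,
         4.95737340e-04],
       [ 1.37657239e-04,  3.03207568e-01, -9.52924526e-01,
         2.03760301e-02],
       [ 0.00000000e+00,  0.00000000e+00,  0.00000000e+00,
         1.00000000e+00]])}
```

View pics/side0.png

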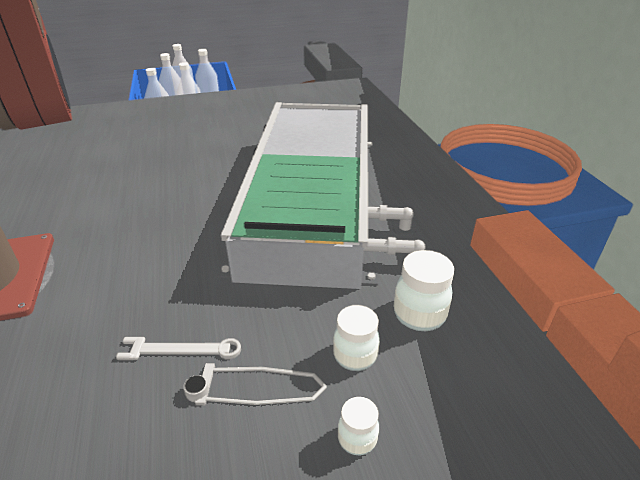

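View pics/top0.png

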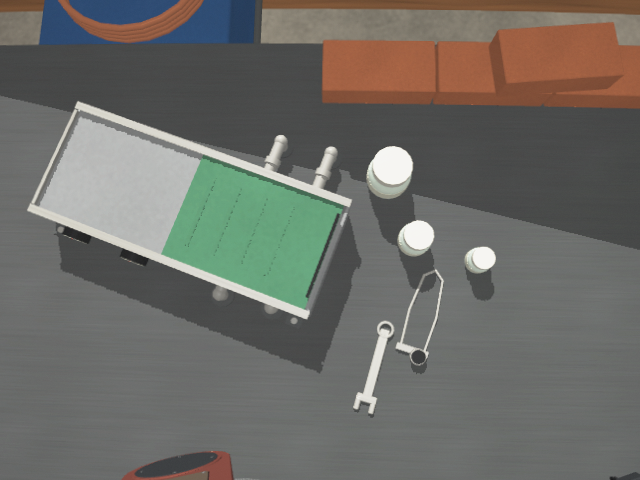

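View pics/wrist0.png

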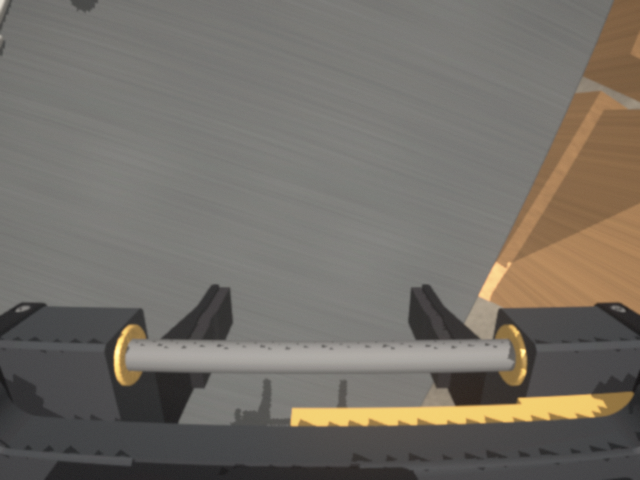

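The top view shows the box (green cover over its right bay, black-trimmed edge at about (325,265)). Three white jars stand at (389,172), (416,238) and (480,260). The middle-sized one is at (416,238). Next I'll enlarge the box for measurement.

```bash
python3 - <<'E'
import cv2
a=cv2.imread("pics/top0.png")
cv2.imwrite("pics/c1.png",cv2.resize(a[170:330,190:370],None,fx=4.4,fy=3.7,interpolation=cv2.INTER_CUBIC) if 0 else cv2.resize(a[180:330,200:360],(640,600),interpolation=cv2.INTER_CUBIC))
cv2.imwrite("pics/c2.png",cv2.resize(a[90:240,20:180],(640,600),interpolation=cv2.INTER_CUBIC))
b=cv2.imread("pics/side0.png")
cv2.imwrite("pics/c3.png",cv2.resize(b[200:300,215:375],(800,500),interpolation=cv2.INTER_CUBIC))
E
```

```text
(no output)
```

View pics/c1.png

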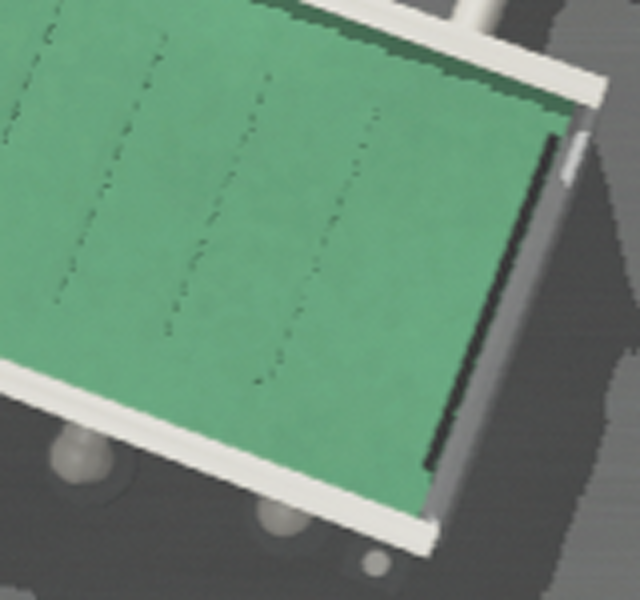

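View pics/c2.png

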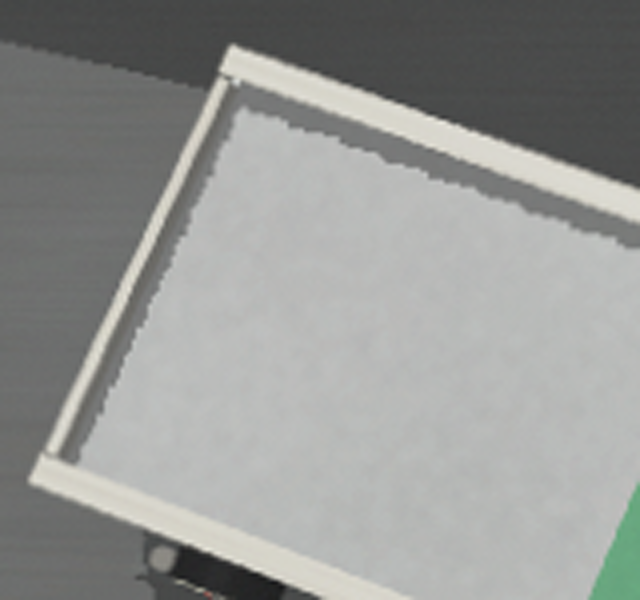

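View pics/c3.png

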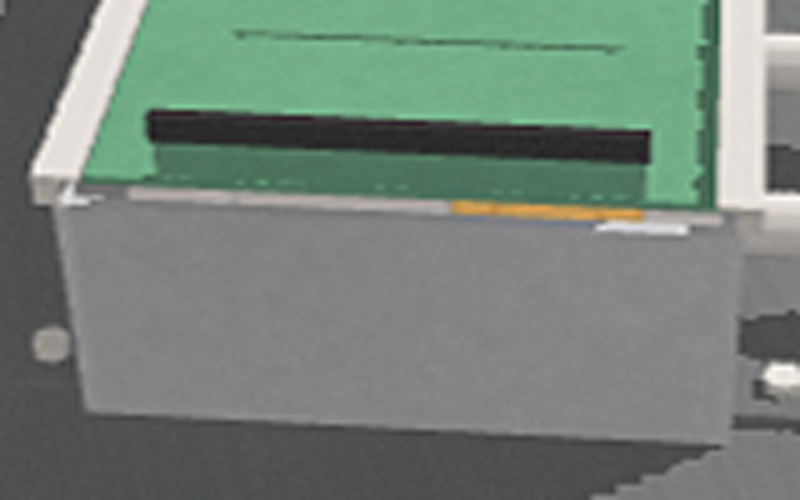

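```bash
cat >h.py <<'E'
import numpy as np,cv2
from bench import *
from scipy.spatial.transform import Rotation as R
def camT(f,s=None):
    if "world_to_cam" in f: return np.linalg.inv(f["world_to_cam"])
    T=np.eye(4);w,x,y,z=s["tool_rot"];T[:3,:3]=R.from_quat([x,y,z,w]).as_matrix();T[:3,3]=s["position"]
    return T@f["tool_from_camera"]
def ray(f,uv,s=None):
    T=camT(f,s);p=cv2.undistortPoints(np.array([[uv]],float),f["mtx"],f["dist_coeffs"])[0,0]
    return T[:3,3],T[:3,:3]@np.array([p[0],-p[1],-1.])
def atz(f,uv,z,s=None):
    o,d=ray(f,uv,s);return o+d*(z-o[2])/d[2]
def proj(f,P,s=None):
    C=(np.linalg.inv(camT(f,s))@np.r_[P,1])[:3]
    return cv2.projectPoints(np.array([[C[0],-C[1],-C[2]]]),np.zeros(3),np.zeros(3),f["mtx"],f["dist_coeffs"])[0][0,0]
E
python3 - <<'E'
from h import *
np.set_printoptions(precision=4,suppress=True)
t=grab_frame("top");s=grab_frame("side")
for uv in [(352,199.5),(307.5,319.25),(77.75,100.75),(27.5,211)]: print("guide",atz(t,uv,.096))
for uv in [(339.25,213.75),(307,297)]: print("edge top",atz(t,uv,.111))
for uv in [(345,226.4),(244.4,222)]: print("edge side",atz(s,uv,.111))
for uv in [(416,238)]: print("jar",atz(t,uv,.07))
E
```

```text
guide [ 0.612  -0.1812  0.096 ]
guide [ 0.4036 -0.1088  0.096 ]
guide [0.7922 0.3273 0.096 ]
guide [0.5822 0.3997 0.096 ]
edge top [ 0.583  -0.1591  0.111 ]
edge top [ 0.4402 -0.1076  0.111 ]
edge side [ 0.5837 -0.1539  0.111 ]
edge side [ 0.4409 -0.103   0.111 ]
jar [ 0.5505 -0.2962  0.07  ]
```

Box pose: yaw about -0.338, origin about (0.551,-0.023). The edge middle is at about (0.512,-0.131). I'll close the fingers, turn the tool to the box's axes and check.

```bash
python3 -m inch '{"travel":[[0,0,0],[0,0,0],[0,0,0],[0,0,0],[0,0,0]],"angular":[[0,0,0.165],[0,0,0.165],[0,0,0.165],[0,0,0.165],[0,0,0]],"gripper":[1,1,1,1,1]}' 20
cat >>h.py <<'E'
O=np.array([.5511,-.0228]);yaw=-.338
EX=np.array([np.cos(yaw),np.sin(yaw)]);EY=np.array([-EX[1],EX[0]])
def st():
    s=observe();w,x,y,z=s["tool_rot"];M=R.from_quat([x,y,z,w]).as_matrix()
    g=s["position"]+M[:,2]*.164;d=g[:2]-O
    print("t",round(s["time"],2),"grasp box mm",np.round([d@EX*1e3,d@EY*1e3,g[2]*1e3],1),"toolx ang rel box",round(np.arctan2(M[1,0],M[0,0])-yaw,3),"z",M[:,2].round(3),"F",s["force"].round(1),"gap",round(s["finger_gap"],3),"q",s["q"].round(2))
    return s
E
python3 -c "
from h import *;st()"
```

```text
time: 0.88
position: [0.1976, -0.5929, 0.4046]
tool_rot: [-0.0, 0.986, -0.168, -0.0]
force: [-0.0, -0.4, -0.6]
finger_gap: 0.513
t 0.88 grasp box mm [-144.5 -655.   240.6] toolx ang rel box 0.001 z [-0.  0. -1.] F [-0.  -0.4 -0.6] gap 0.513 q [-1.38  0.22  1.53 -0.    1.39  0.53]
```

```bash
python3 -m inch '{"travel":[[14.5,-49.5,0],[14.5,-49.5,0],[14.5,-49.5,0],[14.5,-49.5,0],[14.5,-49.5,0],[14.5,-49.5,0],[14.5,-49.5,0],[14.5,-49.5,0],[14.5,-49.5,0],[14.5,-49.5,0]],"angular":[[0,0,0],[0,0,0],[0,0,0],[0,0,0],[0,0,0],[0,0,0],[0,0,0],[0,0,0],[0,0,0],[0,0,0]],"gripper":[1,1,1,1,1,1,1,1,1,1]}' >/dev/null
python3 -m inch '{"travel":[[0,0,40],[0,0,30],[0,0,0]],"angular":[[0,0,0],[0,0,0],[0,0,0]],"gripper":[1,1,1]}' >/dev/null
python3 - <<'E'
from h import *
s=st()
for n in("side","wrist"):
    f=grab_frame(n);cv2.imwrite(f"pics/{n}1.png",f["frame"][:,:,::-1])
E
```

```text
t 2.5 grasp box mm [  -1.4 -159.6  168.1] toolx ang rel box 0.003 z [-0.005  0.003 -1.   ] F [ 0.2  0.2 -0. ] gap 0.004 q [-0.48  0.05  1.85 -0.    1.24  1.42]
```

View pics/side1.png

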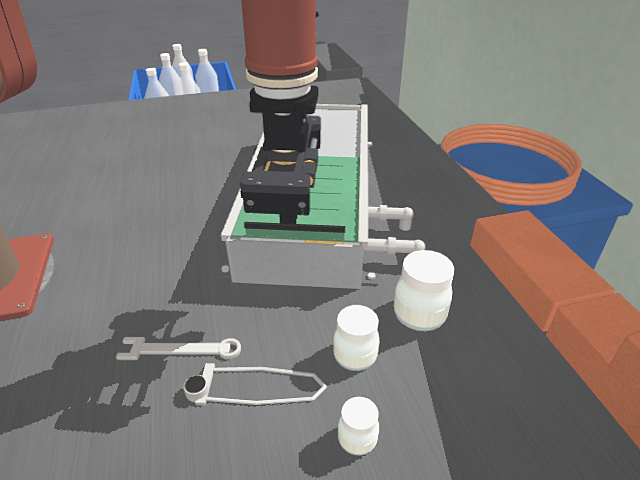

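View pics/wrist1.png

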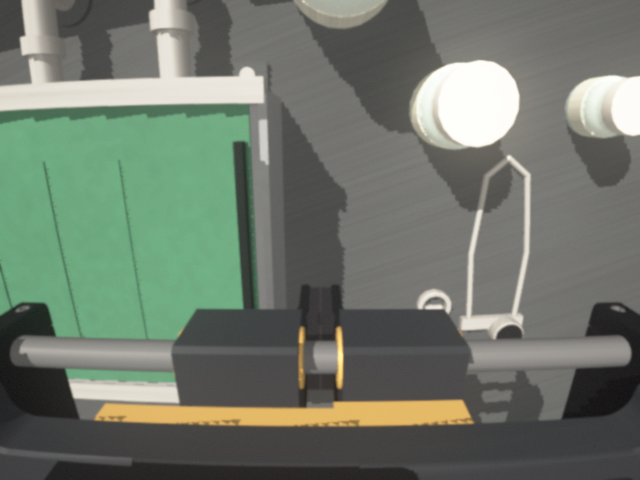

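Both views show the closed fingers to the right of the black edge (wrist view: edge at x≈240, fingers at x≈320). The path down is clear, so I'll lower and make first contact.

```bash
python3 -m inch '{"travel":[[0,0,30],[0,0,25],[0,0,0],[0,-10,0],[0,-10,0],[0,-8,0],[0,-8,0],[0,-8,0]],"angular":[[0,0,0],[0,0,0],[0,0,0],[0,0,0],[0,0,0],[0,0,0],[0,0,0],[0,0,0]],"gripper":[1,1,1,1,1,1,1,1]}'
python3 - <<'E'
from h import *
s=st()
for n in("side","wrist"):
    f=grab_frame(n);cv2.imwrite(f"pics/{n}2.png",f["frame"][:,:,::-1] if n=="wrist" else cv2.resize(f["frame"][130:290,200:400,::-1],(750,600)))
E
```

```text
time: 3.6
position: [0.5136, -0.1325, 0.2803]
tool_rot: [0.001, 0.986, -0.168, 0.0]
force: [-1.8, -3.8, 3.1]
finger_gap: 0.004
t 3.6 grasp box mm [   1.1 -116.2  116.3] toolx ang rel box 0.0 z [ 0.    -0.002 -1.   ] F [-1.8 -3.8  3.1] gap 0.004 q [-0.4   0.12  1.88 -0.    1.13  1.51]
```

View pics/side2.png

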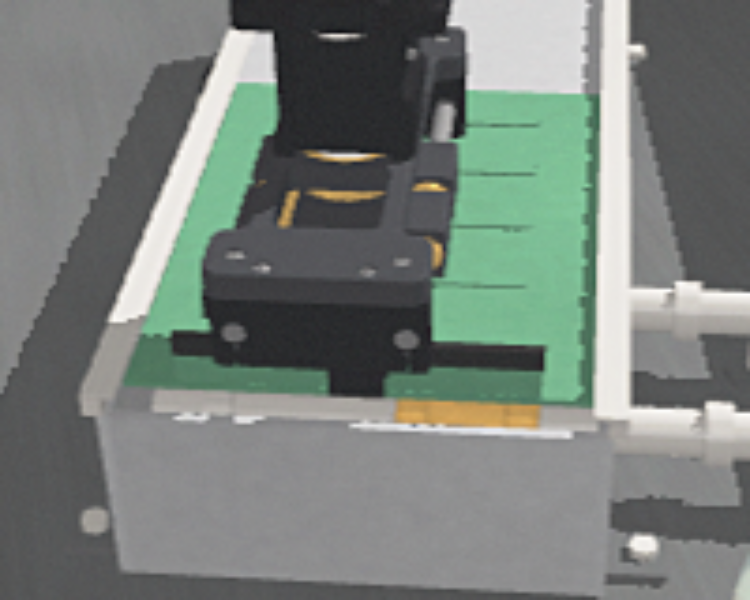

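View pics/wrist2.png

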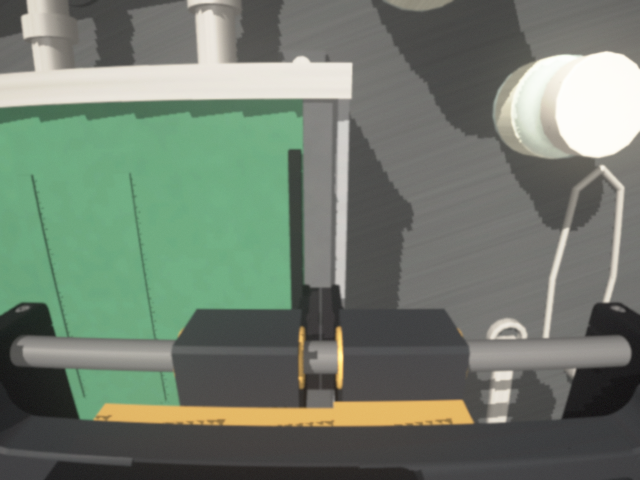

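```bash
python3 - <<'E'
from h import *
s=st();f=grab_frame("wrist")
for uv in [(302,152),(289,152),(302,270)]:
    p=atz(f,uv,.111,s);d=p[:2]-O;print(np.round([d@EX*1e3,d@EY*1e3],1))
# finger width
M=camT(f,s)
g=s["position"]-np.array([0,0,.164])
print(proj(f,g,s),proj(f,g+np.r_[EY*.0087,0],s),proj(f,g+np.r_[EY*.015,0],s))
E
```

```text
t 3.7 grasp box mm [   0.9 -115.3  116. ] toolx ang rel box 0.0 z [ 0.001  0.    -1.   ] F [0.2 0.8 0.2] gap 0.007 q [-0.4   0.12  1.89  0.    1.13  1.51]
[  76.3 -107.4]
[  76.3 -102.3]
[  26.5 -106.8]
[321.78589509 328.16279108] [302.09011358 328.12834781] [287.8417899  328.07992185]
```

The cover is moving: its right face is at box y≈-107 and the grasp point at -115, about 9.5 mm off the edge, so there's no pinch. I'll keep pushing.

```bash
python3 -m inch '{"travel":[[0,-12,0],[0,-20,0],[0,-20,0],[0,-20,0],[0,-20,0],[0,-20,0],[0,-20,0],[0,-20,0],[0,-15,0],[0,-10,0]],"angular":[[0,0,0],[0,0,0],[0,0,0],[0,0,0],[0,0,0],[0,0,0],[0,0,0],[0,0,0],[0,0,0],[0,0,0]],"gripper":[1,1,1,1,1,1,1,1,1,1]}'
python3 - <<'E'
from h import *
s=st()
E
python3 -m inch '{"travel":[[0,-8,0],[0,-8,0],[0,-8,0],[0,-8,0]],"angular":[[0,0,0],[0,0,0],[0,0,0],[0,0,0]],"gripper":[1,1,1,1]}'
python3 - <<'E'
from h import *
s=st()
E
```

```text
time: 5.0
position: [0.5723, 0.0346, 0.2797]
tool_rot: [0.0, 0.986, -0.168, 0.0]
force: [0.3, -5.6, 1.1]
finger_gap: 0.003
t 5.0 grasp box mm [  1.   61.1 115.7] toolx ang rel box -0.0 z [ 0.    -0.001 -1.   ] F [ 0.3 -5.6  1.1] gap 0.003 q [-0.08  0.22  1.77 -0.    1.15  1.83]
time: 5.5
position: [0.5828, 0.0644, 0.2796]
tool_rot: [0.0, 0.986, -0.169, 0.0]
force: [0.7, -5.2, -0.4]
finger_gap: 0.006
t 5.5 grasp box mm [  1.1  92.6 115.6] toolx ang rel box -0.001 z [ 0.    -0.001 -1.   ] F [ 0.7 -5.2 -0.4] gap 0.006 q [-0.02  0.25  1.74 -0.    1.15  1.89]
```

```bash
python3 -m inch '{"travel":[[0,-5,0],[0,-5,0],[0,-4,0]],"angular":[[0,0,0],[0,0,0],[0,0,0]],"gripper":[1,1,1]}'
python3 -m inch '{"travel":[[0,-3,0],[0,-3,0]],"angular":[[0,0,0],[0,0,0]],"gripper":[1,1]}'
python3 - <<'E'
from h import *
s=st()
f=grab_frame("wrist");cv2.imwrite("pics/wrist3.png",f["frame"][:,:,::-1])
f=grab_frame("top");cv2.imwrite("pics/top3.png",f["frame"][:,:,::-1])
E
```

```text
time: 5.88
position: [0.5874, 0.0776, 0.2796]
tool_rot: [0.0, 0.986, -0.168, 0.0]
force: [1.8, -5.6, 0.3]
finger_gap: 0.0
time: 6.12
position: [0.5888, 0.0811, 0.2796]
tool_rot: [0.003, 0.986, -0.168, -0.001]
force: [-6.0, -22.6, 6.5]
finger_gap: 0.005
t 6.12 grasp box mm [  1.  109.3 115.7] toolx ang rel box 0.0 z [-0.003 -0.007 -1.   ] F [ -6.  -22.6   6.5] gap 0.005 q [ 0.01  0.27  1.72 -0.01  1.16  1.92]
```

View pics/wrist3.png

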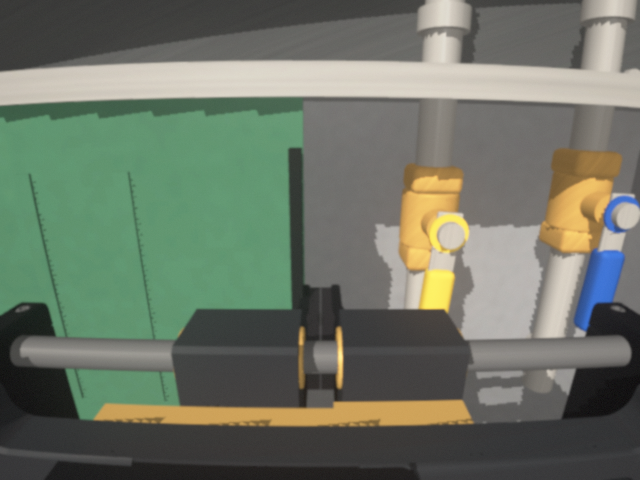

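View pics/top3.png

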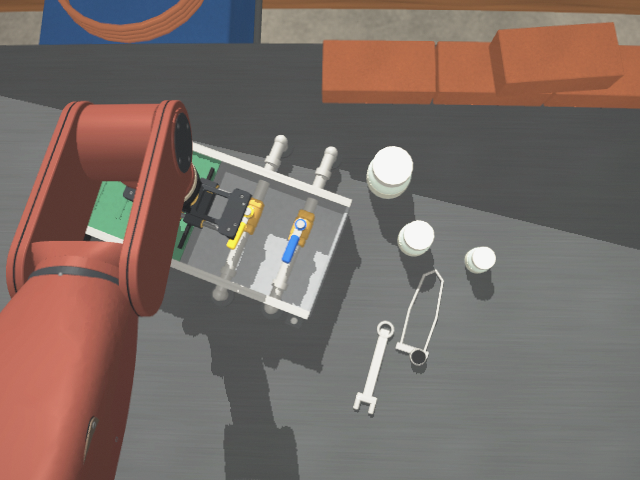

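Wrench shows the stop (about 23 N). The cover edge is at the left stop, the yellow handle is the left valve and the blue one the right. I'll back off, lift and look.

```bash
python3 -m inch '{"travel":[[0,10,0],[0,10,-15],[0,20,-40],[-20,30,-40],[-30,30,-20],[0,0,0],[0,0,0]],"angular":[[0,0,0],[0,0,0],[0,0,0],[0,0,0],[0,0,0],[0,0,0],[0,0,0]],"gripper":[1,1,1,1,1,1,1]}'
python3 - <<'E'
from h import *
s=st()
f=grab_frame("wrist");cv2.imwrite("pics/wrist4.png",f["frame"][:,:,::-1])
f=grab_frame("top");cv2.imwrite("pics/top4.png",cv2.resize(f["frame"][140:320,170:380,::-1],(700,600),interpolation=cv2.INTER_CUBIC))
E
```

```text
time: 7.1
position: [0.509, 0.0059, 0.3953]
tool_rot: [-0.0, 0.986, -0.168, 0.001]
force: [0.4, 0.3, -0.9]
finger_gap: 0.008
t 7.1 grasp box mm [-49.1  13.3 231.3] toolx ang rel box -0.0 z [ 0.001  0.001 -1.   ] F [ 0.4  0.3 -0.9] gap 0.008 q [-0.14 -0.05  1.84  0.    1.36  1.77]
```

View pics/wrist4.png

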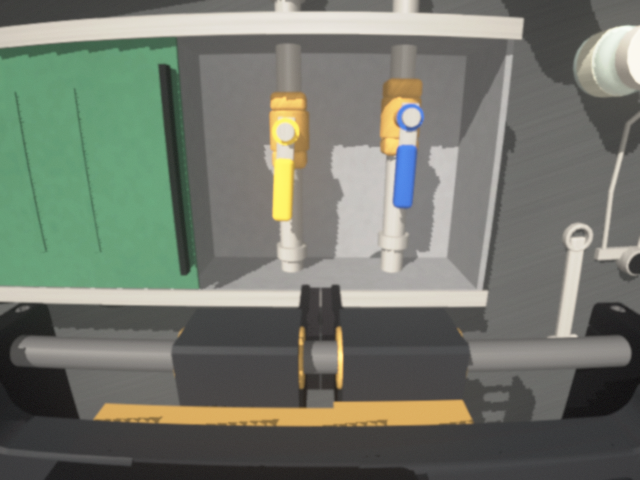

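View pics/top4.png

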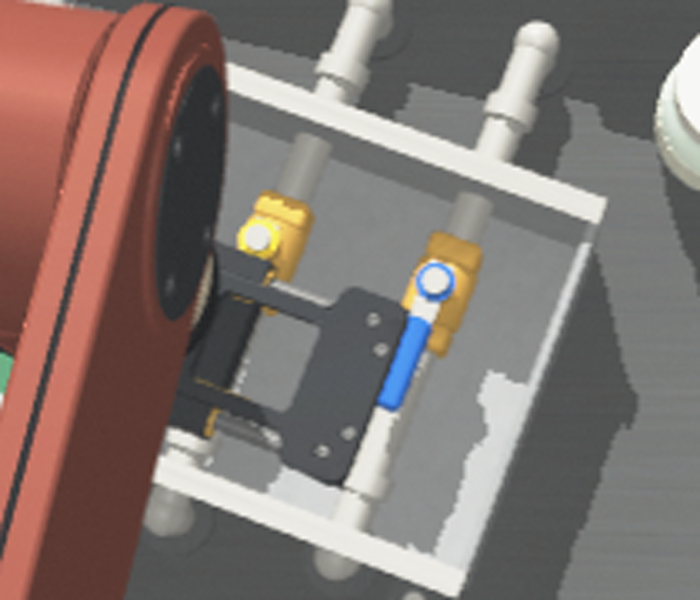

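```bash
python3 - <<'E'
from h import *
s=st();f=grab_frame("wrist")
for n,uv in dict(ystem=(286,131),ynear=(285,150),yfar=(283,219),ypc=(284,185),bstem=(410,116),bnear=(407,146),bfar=(402,206)).items():
    p=atz(f,uv,.077,s);d=p[:2]-O;print(n,np.round([d@EX*1e3,d@EY*1e3],1))
p=atz(f,(173,170),.111,s);d=p[:2]-O;print("edge",np.round([d@EX*1e3,d@EY*1e3],1))
E
```

```text
t 7.2 grasp box mm [-49.2  13.5 230.2] toolx ang rel box 0.0 z [-0.001  0.001 -1.   ] F [-0.2 -1.2 -0.7] gap 0.003 q [-0.14 -0.05  1.84  0.    1.36  1.77]
ystem [31.7 40.7]
ynear [17.3 41.8]
yfar [-38.5  44.9]
ypc [-10.3  43.3]
bstem [ 43.3 -54.8]
bnear [ 20.7 -53.8]
bfar [-27.4 -52.8]
edge [  6.2 119. ]
```

The cover edge is at its stop (y≈119). Yellow stem is at about (31,41) with the handle near 0.05 rad, and blue is at y≈-54. I'll enter between the two handles at (-12,-8).

```bash
python3 -m inch '{"travel":[[19,11,0],[18,11,0],[0,0,40],[0,0,40],[0,0,30],[0,0,20],[0,0,0]],"angular":[[0,0,0],[0,0,0],[0,0,0],[0,0,0],[0,0,0],[0,0,0],[0,0,0]],"gripper":[1,1,1,1,1,1,1]}'>/dev/null
python3 - <<'E'
from h import *
s=st()
f=grab_frame("wrist");cv2.imwrite("pics/wrist5.png",f["frame"][:,:,::-1])
f=grab_frame("side");cv2.imwrite("pics/side5.png",cv2.resize(f["frame"][90:290,200:440,::-1],(720,600)))
E
```

```text
t 8.12 grasp box mm [-12.9 -10.1  98.4] toolx ang rel box -0.001 z [-0.005  0.001 -1.   ] F [ 0.3 -0.  -0.4] gap 0.006 q [-0.2   0.16  1.88 -0.    1.11  1.71]
```

View pics/wrist5.png

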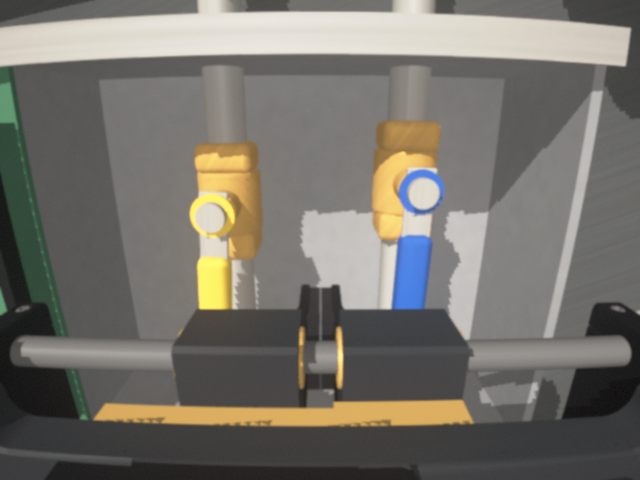

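View pics/side5.png

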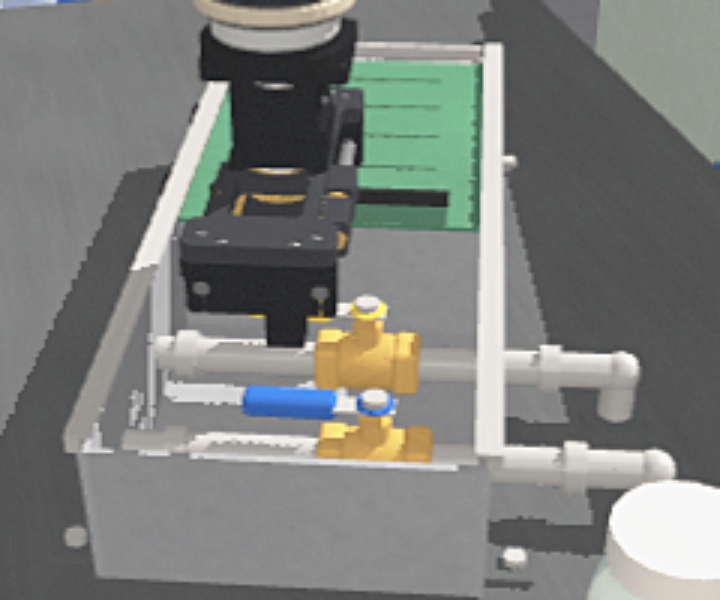

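Fingers hang midway between yellow (x≈213 in the wrist view) and blue (x≈412). Lower 20 mm and approach the yellow sleeve.

```bash
python3 -m inch '{"travel":[[0,0,20],[0,0,0],[0,-12,0],[0,-10,0],[0,-8,0],[0,-8,0]],"angular":[[0,0,0],[0,0,0],[0,0,0],[0,0,0],[0,0,0],[0,0,0]],"gripper":[1,1,1,1,1,1]}'>/dev/null
python3 - <<'E'
from h import *
s=st()
f=grab_frame("wrist");cv2.imwrite("pics/wrist6.png",f["frame"][:,:,::-1])
E
```

```text
t 8.97 grasp box mm [-12.3  28.8  81.1] toolx ang rel box 0.001 z [-0.001 -0.002 -1.   ] F [-4.9 -7.8  5. ] gap 0.001 q [-0.13  0.21  1.85 -0.    1.07  1.78]
```

View pics/wrist6.png

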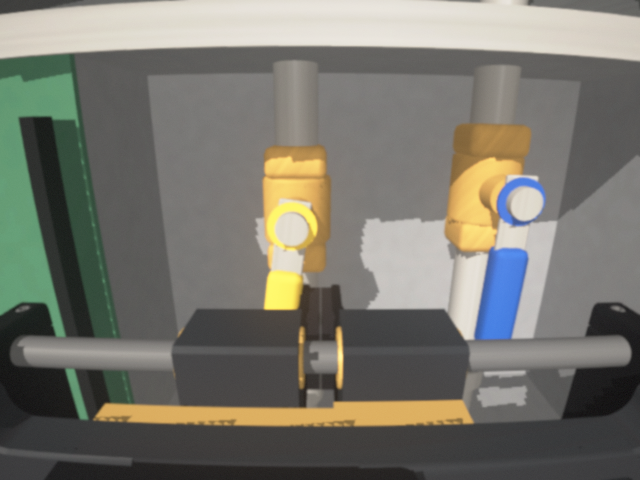

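Contact is made (about 9 N) and the handle is starting to turn. Now along the arc.

```bash
python3 -m inch '{"travel":[[-1,-5,0],[-2,-5,0],[1,-6,0],[1,-6,0],[1,-5,0],[4,-6,0],[4,-5,0]],"angular":[[0,0,0],[0,0,0],[0,0,0],[0,0,0],[0,0,0],[0,0,0],[0,0,0]],"gripper":[1,1,1,1,1,1,1]}'>/dev/null
python3 - <<'E'
from h import *
s=st()
f=grab_frame("wrist");cv2.imwrite("pics/wrist7.png",f["frame"][:,:,::-1])
E
```

```text
t 9.9 grasp box mm [-5.5 65.8 79.9] toolx ang rel box 0.0 z [-0.004 -0.002 -1.   ] F [-5.6 -5.2 -0.2] gap 0.007 q [-0.07  0.26  1.8  -0.    1.08  1.84]
```

View pics/wrist7.png

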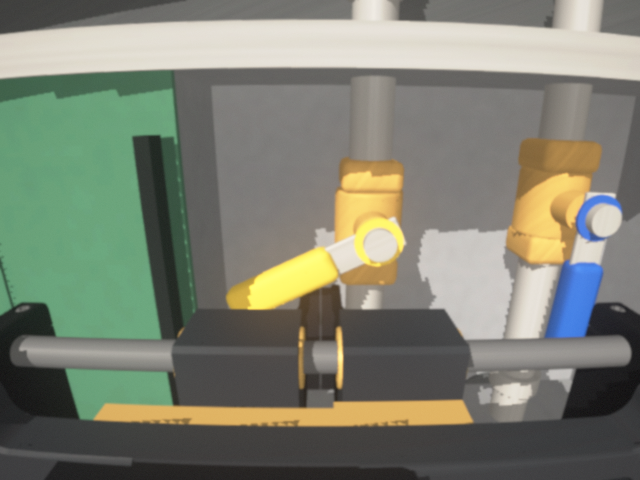

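The handle is about 65° round, and the fingers touch its near side around (320,290). I'll go on to the stop.

```bash
python3 -m inch '{"travel":[[3,-5,0],[4,-4,0],[4,-3,0],[4,-1,0],[3,0,0]],"angular":[[0,0,0],[0,0,0],[0,0,0],[0,0,0],[0,0,0]],"gripper":[1,1,1,1,1]}'
python3 - <<'E'
from h import *
s=st()
f=grab_frame("wrist");cv2.imwrite("pics/wrist8.png",f["frame"][:,:,::-1])
E
```

```text
time: 10.58
position: [0.5894, 0.0486, 0.2436]
tool_rot: [0.0, 0.986, -0.168, -0.003]
force: [-11.7, 2.1, 1.9]
finger_gap: 0.009
t 10.57 grasp box mm [11.6 79.9 79.6] toolx ang rel box 0.0 z [-0.005  0.001 -1.   ] F [-11.7   2.1   1.9] gap 0.009 q [-0.05  0.31  1.74  0.    1.1   1.86]
```

View pics/wrist8.png

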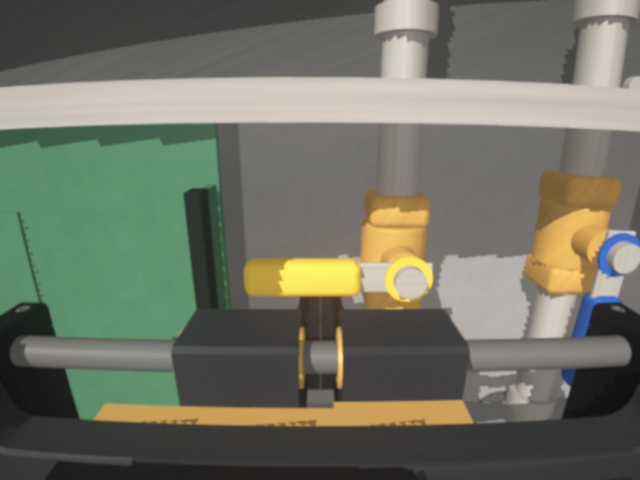

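The yellow handle looks square across its pipe. One small press to confirm the stop.

```bash
python3 -m inch '{"travel":[[2,0,0],[1,0,0],[0,0,0]],"angular":[[0,0,0],[0,0,0],[0,0,0]],"gripper":[1,1,1]}'
python3 - <<'E'
from h import *
st()
E
```

```text
time: 11.0
position: [0.5905, 0.0484, 0.2434]
tool_rot: [-0.0, 0.986, -0.168, -0.006]
force: [-16.5, 2.9, 8.8]
finger_gap: 0.006
t 11.0 grasp box mm [11.7 79.9 79.4] toolx ang rel box 0.0 z [-0.011  0.002 -1.   ] F [-16.5   2.9   8.8] gap 0.006 q [-0.05  0.31  1.74  0.    1.1   1.86]
```

The force rises without motion, so it is on the stop. I'll back away and lift out.

```bash
python3 -m inch '{"travel":[[-10,2,0],[-15,5,0],[-5,5,-20],[0,0,-45],[-20,20,-45],[-30,20,-40],[0,0,0],[0,0,0]],"angular":[[0,0,0],[0,0,0],[0,0,0],[0,0,0],[0,0,0],[0,0,0],[0,0,0],[0,0,0]],"gripper":[1,1,1,1,1,1,1,1]}'
python3 - <<'E'
from h import *
s=st()
f=grab_frame("wrist");cv2.imwrite("pics/wrist9.png",f["frame"][:,:,::-1])
f=grab_frame("top");cv2.imwrite("pics/top9.png",f["frame"][:,:,::-1])
E
```

```text
time: 12.0
position: [0.5008, 0.0246, 0.3948]
tool_rot: [-0.0, 0.986, -0.168, 0.001]
force: [-0.5, 0.8, -0.1]
finger_gap: 0.003
t 12.0 grasp box mm [-63.   28.1 230.8] toolx ang rel box -0.0 z [ 0.002  0.    -1.   ] F [-0.5  0.8 -0.1] gap 0.003 q [-0.11 -0.07  1.85  0.    1.36  1.8 ]
```

View pics/wrist9.png

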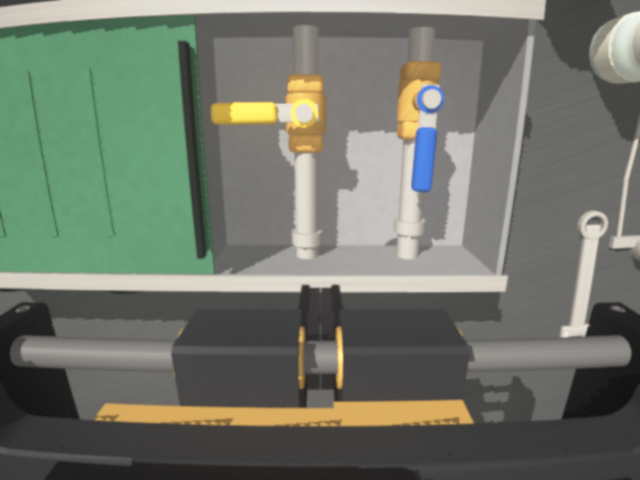

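View pics/top9.png

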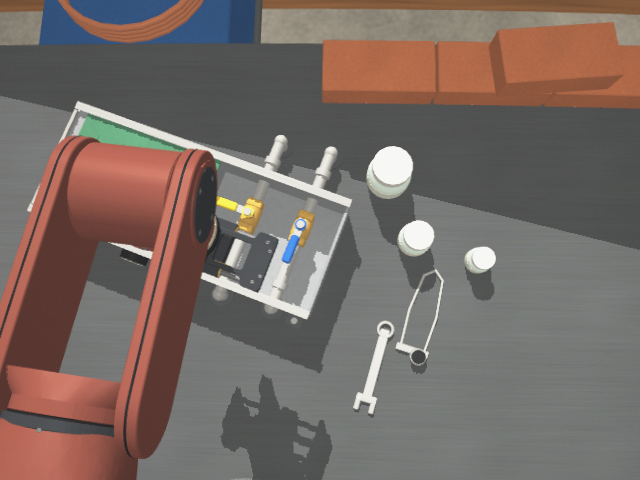

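```bash
python3 - <<'E'
from h import *
s=st();f=grab_frame("wrist")
q={}
for n,uv,z in [("ystem",(304,112),.077),("yfar",(213,113),.077),("bstem",(430,98),.077),("bnear",(427,128),.077),("bfar",(422,190),.077),("edge",(192,150),.111)]:
    p=atz(f,uv,z,s);d=p[:2]-O;q[n]=d;print(n,np.round([d@EX*1e3,d@EY*1e3],1))
d=q["yfar"]-q["ystem"];print("angle",np.arctan2(d@EY,-(d@EX)))
job_done()
E
```

```text
t 12.1 grasp box mm [-63.5  28.1 229.3] toolx ang rel box -0.0 z [-0.002  0.    -1.   ] F [-0.9  0.9  0.2] gap 0.005 q [-0.11 -0.07  1.85  0.    1.36  1.8 ]
ystem [31.3 41. ]
yfar [ 31.2 110.8]
bstem [ 42.2 -54.6]
bnear [ 20.1 -53.9]
bfar [-28.4 -53.6]
edge [  5.7 118.1]
angle 1.5691450975096173
the job is handed in; nothing more can be done
```

I opened the cover to its left stop and pushed the yellow gas handle shut, using only the closed fingers, then handed the job in at about 12 s. No verdict is reported back.

These were my last checks before handing in:
- **Cover:** its edge is at box y ≈ 118–119 mm, where the push met the stop at about 23 N, and it is still open.
- **Yellow handle:** measured at about 1.57 rad from the wrist picture. A final press only raised the force, without motion.
- **Blue handle:** its sleeve measures within about 1 mm of its place before the gas handle was pushed.
- **Bench items:** the jars, spanner and striker show at the same pixels in the top view as at the start.
- **Robot:** lifted clear, with wrist force close to zero.

No check failed. The two cameras' first readings of the cover edge differed by about 5 mm, so I confirmed its position with the wrist camera at first contact.

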